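Unclip the brass tube and load the marking cradle

ROBOT

A 6-joint arm with a two-finger parallel gripper is mounted at the origin on a cart in front of the work surface, level with it; the furniture and walls round the work are solid. World frame = base frame: x ahead of the robot, y to its left, z up, the work surface at z = 0. Lengths are in m, angles in rad, forces in N, time in s.
With the tool pointing down it reaches from about 0.3 to 0.875 m from the base axis. Payload 4.2 kg.
Tool frame: the origin (TCP) lies at the very end of the fingers, on their centre line; the grasp point (between the pads) lies 19 mm behind it; x points along the fingers, y is the direction in which the jaws open and shut, and the axes are right-handed (so a half turn about x gives the same grasp; the last joint's range is limited). The gripper opens to 85 mm and grips with 20 to 120 N. Pads are 22 mm wide; open, the fingers measure 114 mm over their backs; the gripper's body (76 mm by 85 mm) begins 54 mm behind the grasp point. The pads swing forward as they close: fully open they stand 13 mm farther back than shut.
Start: joints at [1.287, 0.32, 1.565, -0, 1.257, -0.02], TCP at [0.15, 0.555, 0.231] pointing down, gripper open.
Joint ranges: [-3.11, 3.11], [-0.84, 2.01], [0.21, 2.61], [-1.34, 4.49], [0.05, 2.63], [-2.56, 2.56]. Speed limits (rad/s): [2.57, 2.57, 3.14, 3.14, 3.14, 3.14].

INTERFACE

Orientations are given as a rotation vector (axis times angle).
In Python, from cell import manip gives the robot as it stands.
- The arm moves only by the tool play_rows, never from a script. Its argument "targets" is a list of rows, each a list of 7 numbers: the shift along the tool's x, y, z in mm, then the turn, a rotation vector about the tool's x, y, z in rad, then the gripper command: -1 is fully open, 1 is shut, values between are in proportion. In form: [[x, y, z, ax, ay, az, gripper], ...]. A call has 1 to 12 rows; each row is the pose to reach, as a shift and turn from the pose measured when the call began, along the tool's axes at that moment; what a row does not reach only later rows make up. A row lasts 1/10 s, in which the tool goes at most 50 mm and 8.59 degrees, less where a joint would pass 70% of its speed; a pose out of reach is approached as far as the arm can. A call with a gripper value outside its range is refused whole. The fingers move at their own pace and stop on an object; the grip force is fixed at half the most. Time passes only in rows, so rows that repeat a pose let the fingers close. It gives the time, the measured TCP pose, the force and the opening at its end, in the units of the state.
- manip.state(): the state, without advancing time (a new reading comes with each control period).
- manip.camera(name): name is "scene" or "top" or "wrist"; returns (picture, depth): 480x640x3 uint8, blue, green, red; 480x640 float32, m along the optical axis (not along the pixel's ray), 0 where there is no reading.
- manip.get_calibration(name): a dict with "intrinsics" (3x3 intrinsics, pixels), "R" (3x3) and "t" (3): a world point X has camera coordinates R X + t. Camera axes: x right, y down, z forward; pixel columns grow to the right and rows downward; lengths in m; the calibration is good to about 2 mm. A picture is of the moment at which its call begins: read the wrist's pose just before it. get_calibration takes no time and is no camera call; for the wrist camera it gives the pose at the moment of the call.
- manip.hand_in(): hands the job in, once; it reports no verdict.
The state is a dict: "time": time; "joint_pos": joint angles; "qvel": joint speeds; "joint_torque": joint torques, N m; "tool_pos": TCP position; "tool_rot": TCP orientation; "force": force on the tool from outside, world axes, zero at the start; "torque": the same for the moment, N m; "finger_gap": opening from 0.0 (shut) to 1.0 (fully open).
Only numpy, scipy, OpenCV 4.12 (cv2) and the standard library are available. Lean on these libraries where they do the work, as an engineer would, in place of code of your own. Each camera call takes 0.05 s, during which the arm holds its last target.

TASK

A brass tube and a steel tube are each snapped into a pair of C-shaped spring clips. Pull the brass tube straight forward out of the open mouths of its clips, lay it centred in the empty blue V-cradle so that it rests level in both Vs, and let go of it. Leave the steel tube in its clips.

Things in the scene. Friction and masses are not known exactly. Their poses are not given: they have to be found in the camera images.
- brass_tube: yellow brass tube, 20 mm outside diameter, 120 mm long, about 0.12 kg, held level in two clips. Origin at its centre; its y axis runs along the tube. Its x and z axes may roll about y.
- brass_clips (a point): Midpoint of the brass tube's seat in its 2 spring clips, 80 mm above the worktop, on a fixed grey rack. z up, y along the tube; the mouths open to -x: pull that way, about 10 N, clear after 30 mm. Clips 10 mm wide at y = -40 and +40 mm, tube bare all round between; they reach 13 mm above its axis, 15 mm in front; posts behind at y = -40, +40 only. Base plate top at 15 mm, x = -24 to +56.
- cradle_seat (a point): Centre of the seated tube in the fixed blue V-cradle, 55 mm above the worktop, midway between two V-blocks 14 mm long at y = -42 and +42 mm. y along the cradle (tube lies along it, either way round), z up. The 90 degree Vs open upwards, 37 mm wide at the top; the blocks (42 mm wide) end 4 mm above the seated axis. Free between the blocks down to the base plate, top at 15 mm.
- steel_tube: grey steel tube of the same size, in an identical rack with its own two clips; it stays there. Origin at its centre, y along the tube.

How it is judged:
On the way:
1. the brass tube has come forward out of its clips: its centre is at least 22 mm in front of where it sat, within 30 mm of clip height and 30 mm sideways (x of brass_tube in the frame of brass_clips below -0.022 m and z of brass_tube in the frame of brass_clips between -0.03 and 0.03 m and y of brass_tube in the frame of brass_clips between -0.03 and 0.03 m), for 0.05 s.
At the end, for the whole second after the job is handed in: the brass tube lies at rest in the V-cradle, its centre within 15 mm of the seat's and its axis within 10 degrees of the cradle's; the steel tube is within 10 mm of where it started, still in its clips (distance between brass_tube and cradle_seat below 0.015 m and angle between the y axis of brass_tube and the y axis of cradle_seat, either way round below 0.17 rad and contact force between brass_tube and cradle above 0.2 N and linear speed of brass_tube below 0.02 m/s and distance of steel_tube from where it was at the start of the episode below 0.01 m); the robot touches nothing.
It fails at once if the steel tube is pulled out of place (more than 10 mm) (distance of steel_tube from where it was at the start of the episode above 0.01 m).
It also fails if it takes over 35 s, if anything falls off the work surface, if the arm or the gripper's body presses on something with over 40 N, if the wrist force passes 120 N, or if a joint passes its speed limit or range.

## Working session

There is one attempt and no reset: what is moved stays moved. The work goes in short steps, Python scripts to look and compute and a tool call to move; the robot and the scene stay as the last step left them, time stands still between calls to the robot, and variables do not carry over. Pictures are saved under pics/ and viewed, and the job is handed in when it is done.

Besides the shell and the picture viewer there is one more tool, called after "Emit:" as name([rows], argument=value, ...), one row to a line, values as JSON. play_rows: Moves the arm, as the interface text tells. Its arguments: {"type":"object","properties":{"targets":{"type":"array","items":{"type":"array","items":{"type":"number"}}}},"required":["targets"]}

```bash
mkdir -p pics; ls
python3 - <<'E'
from cell import manip
import cv2,numpy as np
s=manip.state();print(s)
for n in("scene","top"):
    p,d=manip.camera(n);c=manip.get_calibration(n)
    cv2.imwrite(f"pics/{n}0.png",p);np.savez(f"pics/{n}0.npz",p=p,d=d,K=c["intrinsics"],R=c["R"],t=c["t"])
    print(n,c)
E
```

```text
pics
{'time': 0.0, 'joint_pos': array([ 1.28697927e+00,  3.20295825e-01,  1.56567997e+00, -2.98363038e-05,
        1.25741450e+00, -1.99942359e-02]), 'qvel': array([ 0.00038658, -0.00133688, -0.00019451, -0.00043758, -0.00023293,
        0.00015397]), 'joint_torque': array([ 8.28166303e-04, -4.15507650e+01, -2.34168470e+01,  2.20926504e-04,
        8.08182493e-03,  2.38312435e-05]), 'tool_pos': array([0.14981388, 0.55463966, 0.23047965]), 'tool_rot': array([ 0.20569469,  1.56110126, -0.20849941]), 'force': array([-0.70349765,  0.29156374, -0.32525475]), 'torque': array([-0.02397437,  0.00352018,  0.02281799]), 'finger_gap': 1.0017617772174714}
scene {'intrinsics': array([[568.88130571,   0.        , 325.87316753],
       [  0.        , 568.88130571, 234.72387963],
       [  0.        ,   0.        ,   1.        ]]), 'R': array([[-0.90574596, -0.42376026,  0.00717644],
       [-0.19492488,  0.40147777, -0.89488541],
       [ 0.37633569, -0.81193771, -0.44623829]]), 't': array([0.49968219, 0.19724526, 0.72047213])}
top {'intrinsics': array([[548.51459369,   0.        , 315.59935715],
       [  0.        , 548.51459369, 243.8459685 ],
       [  0.        ,   0.        ,   1.        ]]), 'R': array([[ 0.02411924, -0.99965581,  0.01032126],
       [-0.99434842, -0.02505636, -0.10316688],
       [ 0.10338999, -0.00777462, -0.99461051]]), 't': array([0.01731952, 0.53442699, 0.91729296])}
```

View pics/scene0.png

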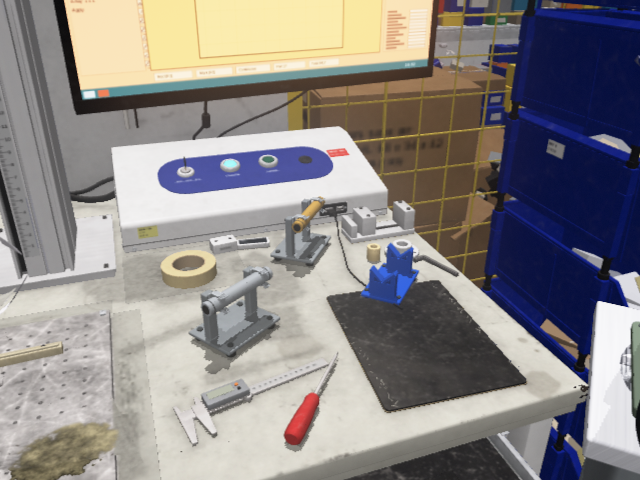

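View pics/top0.png

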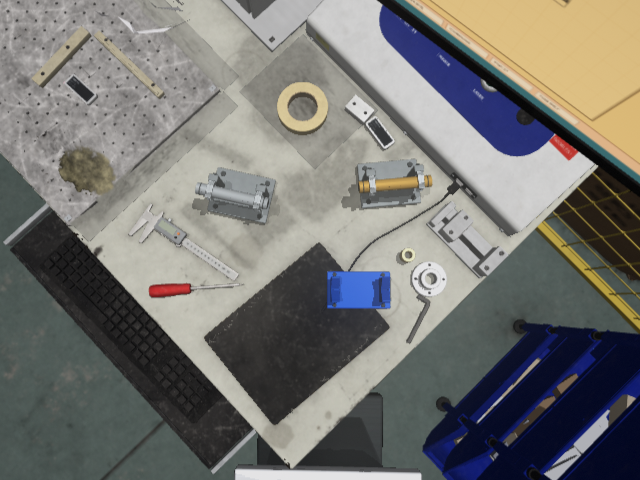

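The scene view shows the brass tube at about (310,213), the steel tube at (238,288) and the blue cradle at (390,272). In the top view, brass is at (394,184), the cradle at (358,290) and steel at (232,193). I'll zoom in and measure.

```bash
cat > h.py <<'E'
import numpy as np,cv2
def load(n):
    z=np.load(f"pics/{n}.npz");return z["p"],z["d"],z["K"],z["R"],z["t"]
def world(n):
    p,d,K,R,t=load(n)
    v,u=np.mgrid[:480,:640]
    c=np.stack([(u-K[0,2])/K[0,0]*d,(v-K[1,2])/K[1,1]*d,d],-1)
    return p,d,(c-t)@R
E
python3 - <<'E'
from h import *
p,d,W=world("top0")
a=cv2.resize(p[140:320,310:450],None,fx=4,fy=4,interpolation=cv2.INTER_CUBIC)
cv2.imwrite("pics/topz.png",a[:600])
p2=load("scene0")[0]
cv2.imwrite("pics/scz.png",cv2.resize(p2[180:310,260:430],None,fx=4.5,fy=4.5,interpolation=cv2.INTER_CUBIC))
hsv=cv2.cvtColor(p,cv2.COLOR_BGR2HSV)
def rep(name,m):
    X=W[m];print(name,len(X),X.mean(0),np.percentile(X,[2,50,98],axis=0).round(4).tolist())
    return X
roi=np.zeros(d.shape,bool);roi[165:210,345:445]=1
m=roi&(hsv[...,0]>12)&(hsv[...,0]<28)&(hsv[...,1]>110)&(d>0)&(W[...,2]>.07)
X=rep("brass",m)
xy=X[:,:2];c=xy.mean(0);print(cv2.minAreaRect((xy*1000).astype(np.float32)))
print(cv2.fitLine((xy).astype(np.float32),cv2.DIST_HUBER,0,1e-4,1e-4).ravel())
roi[:]=0;roi[260:320,315:400]=1
b=roi&(hsv[...,0]>100)&(hsv[...,0]<130)&(hsv[...,1]>130)&(d>0)
X=rep("blue",b)
for zlo,zhi in((.0,.025),(.052,.07)):
    q=X[(X[:,2]>zlo)&(X[:,2]<zhi)]
    print(zlo,len(q),cv2.minAreaRect((q[:,:2]*1000).astype(np.float32)),q[:,2].mean())
roi[:]=0;roi[160:225,190:280]=1
m=roi&(W[...,2]>.085);X=rep("steel",m);print(cv2.minAreaRect((X[:,:2]*1000).astype(np.float32)))
roi[:]=0;roi[150:220,345:445]=1
m=roi&(W[...,2]>.006)&(W[...,2]<.03);X=rep("brassbase",m);print(cv2.minAreaRect((X[:,:2]*1000).astype(np.float32)))
E
```

```text
brass 586 [ 0.63004651 -0.09585963  0.08733328] [[0.6188, -0.1536, 0.0815], [0.6301, -0.0963, 0.0877], [0.6419, -0.0394, 0.0912]]
((631.0035400390625, -96.74085235595703), (17.862581253051758, 119.42578887939453), 6.46906042098999)
[ 0.11219476 -0.99368626  0.6300465  -0.09585963]
blue 2215 [ 0.45706051 -0.04263722  0.02171719] [[0.4264, -0.0936, 0.0105], [0.4571, -0.0429, 0.0153], [0.4879, 0.0074, 0.0583]]
0.0 1778 ((457.5876159667969, -45.173362731933594), (64.21513366699219, 108.10609436035156), 1.2696592807769775) 0.014595088732712945
0.052 212 ((458.45904541015625, -44.8750114440918), (41.468109130859375, 96.83443450927734), 1.3819459676742554) 0.056020991273399434
steel 895 [0.6024172  0.16553984 0.11129424] [[0.4361, 0.0378, 0.0853], [0.6057, 0.1686, 0.0886], [0.6342, 0.2259, 0.9673]]
((556.42431640625, 107.82640075683594), (265.16192626953125, 84.54271697998047), 47.88018798828125)
brassbase 1892 [ 0.64710782 -0.1045585   0.01507881] [[0.6031, -0.1877, 0.0096], [0.6386, -0.1025, 0.0149], [0.6972, -0.0437, 0.0239]]
((646.0316772460938, -117.49346160888672), (126.30529022216797, 155.3264617919922), 0.5203647613525391)
```

View pics/topz.png

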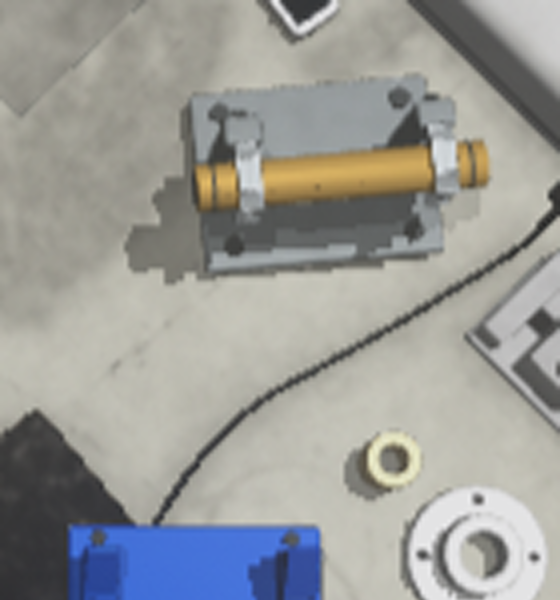

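View pics/scz.png

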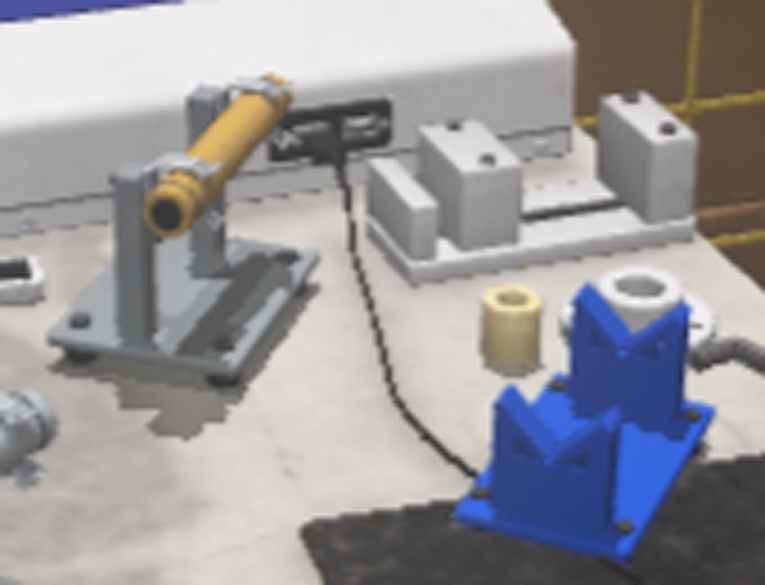

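```bash
cat >> h.py <<'E'
from scipy.spatial.transform import Rotation as Ro
def goal(yaw,sign=1):
    x=np.array([0,0,-1.]);y=sign*np.array([np.cos(yaw),np.sin(yaw),0]);return Ro.from_matrix(np.c_[x,y,np.cross(x,y)])
def delta(s,P,Rg):
    R0=Ro.from_rotvec(s["tool_rot"])
    print("shift mm",(R0.inv().apply(np.array(P)-s["tool_pos"])*1000).round(1),"turn",(R0.inv()*Rg).as_rotvec().round(4),"deg",np.degrees((R0.inv()*Rg).magnitude()).round(1))
E
python3 - <<'E'
from h import *
from cell import manip
s=manip.state();print(Ro.from_rotvec(s["tool_rot"]).as_matrix().round(3))
for sg in(1,-1): delta(s,[.631,-.097,.2],goal(np.radians(6.5),sg))
p,d,W=world("top0")
for x0 in np.arange(.5,.85,.05):
  print(round(x0,2),[ (lambda q:round(float(np.percentile(q,99)),3) if len(q) else None)(W[(abs(W[...,0]-x0)<.025)&(abs(W[...,1]-y)<.025)&(d>0)][:,2]) for y in np.arange(-.25,.26,.05)])
E
```

```text
[[-0.     0.261  0.965]
 [-0.001  0.965 -0.261]
 [-1.    -0.002 -0.   ]]
shift mm [  31.3 -503.6  634.5] turn [1.1936e+00 9.0000e-04 1.4000e-03] deg 68.4
shift mm [  31.3 -503.6  634.5] turn [-1.948e+00 -1.600e-03  1.000e-03] deg 111.6
0.5 [0.054, 0.023, 0.027, 0.059, 0.018, 0.058, 0.008, 0.007, 0.004, 0.007, 0.006]
0.55 [0.05, 0.052, 0.032, 0.023, 0.006, 0.005, 0.006, 0.006, 0.014, 0.003, 0.018]
0.6 [0.067, 0.051, 0.069, 0.086, 0.092, 0.004, 0.004, 0.092, 0.094, 0.093, 0.089]
0.65 [0.456, 0.067, 0.094, 0.091, 0.094, 0.004, 0.004, 0.019, 0.018, 0.089, 0.004]
0.7 [0.513, 0.494, 0.067, 0.018, 0.018, 0.004, 0.005, 0.004, 0.004, 0.003, 0.004]
0.75 [0.095, 0.467, 0.424, 0.067, 0.022, 0.025, 0.027, 0.026, 0.004, 0.004, 0.014]
0.8 [0.104, 0.094, 0.379, 0.356, 0.285, 0.026, 0.027, 0.027, 0.005, 0.016, 0.015]
```

Run:
```python
from h import *
g=np.array([.631,-.097])
for n in("top0","scene0"):
    p,d,W=world(n)
    m=(d>0)&(W[...,2]>.13)&(W[...,2]<.9)
    for z0 in np.arange(.15,.6,.05):
        k=m&(abs(W[...,2]-z0)<.025)
        Q=W[k]; D=np.linalg.norm(Q[:,:2]-g,axis=1)
        if len(Q): print(n,round(z0,2),len(Q),D.min().round(3),Q[D.argmin()].round(3),np.argwhere(k)[D.argmin()])
```

```text
top0 0.15 60 0.458 [0.897 0.276 0.133] [  7 168]
top0 0.25 1513 0.136 [ 0.738 -0.181  0.268] [ 76 480]
top0 0.3 7031 0.136 [ 0.741 -0.177  0.278] [ 71 480]
top0 0.35 6022 0.14 [ 0.748 -0.174  0.372] [ 31 502]
top0 0.4 5428 0.139 [ 0.741 -0.181  0.411] [ 19 522]
top0 0.45 4166 0.139 [ 0.737 -0.188  0.432] [ 13 536]
top0 0.5 1673 0.143 [ 0.723 -0.206  0.478] [  2 576]
scene0 0.15 13820 0.284 [ 0.914 -0.122  0.131] [159 184]
scene0 0.2 8464 0.252 [ 0.877 -0.152  0.224] [110 205]
scene0 0.25 9383 0.134 [ 0.728 -0.19   0.267] [ 91 283]
scene0 0.3 17869 0.135 [ 0.748 -0.164  0.284] [ 83 266]
scene0 0.35 17648 0.137 [ 0.74  -0.179  0.374] [ 29 272]
scene0 0.4 15090 0.136 [ 0.744 -0.172  0.398] [ 14 268]
scene0 0.45 336 0.235 [ 0.856 -0.029  0.425] [  0 157]
```

Emit:
play_rows([
  [0,-15,19,0.04,0,0,-1],
  [1,-35,44,0.08,0,0,-1],
  [2,-60,76,0.14,0,0,-1],
  [4,-90,114,0.21,0,0,-1],
  [6,-120,152,0.29,0,0,-1],
  [8,-150,190,0.36,0,0,-1],
  [10,-180,228,0.43,0,0,-1],
  [12,-210,266,0.5,0,0,-1],
  [14,-240,304,0.57,0,0,-1],
  [16,-265,336,0.63,0,0,-1],
  [18,-285,361,0.68,0,0,-1],
  [19,-302,381,0.716,0,0,-1],
])

```text
time: 1.3
tool_pos: [0.4396, 0.1619, 0.2116]
tool_rot: [0.765, 1.432, -0.768]
force: [-0.2, 0.4, -0.2]
finger_gap: 0.995
```

Run:
```python
from h import *
from cell import manip
s=manip.state();print(s)
delta(s,[.631,-.097,.2],goal(np.radians(6.5),1))
```

```text
{'time': 1.3, 'joint_pos': array([ 3.29374681e-01,  1.67782095e-01,  1.82537571e+00, -1.59677833e-03,
        1.15016249e+00, -2.57651591e-01]), 'qvel': array([-0.52968663,  0.09634728, -0.09697504,  0.00733072,  0.00161626,
       -0.18643327]), 'joint_torque': array([  2.03227177, -32.72740245, -21.86886728,  -0.1094837 ,
         0.04850839,   0.15521026]), 'tool_pos': array([0.43956068, 0.16191641, 0.21157021]), 'tool_rot': array([ 0.76455983,  1.43155127, -0.76822506]), 'force': array([-0.17152032,  0.41688679, -0.16966421]), 'torque': array([ 0.03122459, -0.0037153 , -0.02523656]), 'finger_gap': 0.9951481149831809}
shift mm [ 11.8  15.8 321.6] turn [0.4742 0.0014 0.0018] deg 27.2
```

Emit:
play_rows([
  [2,2,35,0.06,0,0,-1],
  [4,4,75,0.12,0,0,-1],
  [6,6,120,0.18,0,0,-1],
  [8,8,165,0.25,0,0,-1],
  [10,10,210,0.32,0,0,-1],
  [11,12,250,0.38,0,0,-1],
  [12,14,280,0.43,0,0,-1],
  [12,15,303,0.46,0,0,-1],
  [12,16,316,0.474,0.001,0.002,-1],
  [12,16,322,0.474,0.001,0.002,-1],
  [12,16,322,0.474,0.001,0.002,-1],
])

```text
time: 2.4
tool_pos: [0.6312, -0.0972, 0.1995]
tool_rot: [1.125, 1.261, -1.125]
force: [0.3, 0.3, 0.1]
finger_gap: 1.006
```

Run:
```python
from h import *
from cell import manip
s=manip.state();print(s["tool_pos"],s["joint_pos"],s["force"])
c=manip.get_calibration("wrist");p,d=manip.camera("wrist")
cv2.imwrite("pics/w1.png",p);np.savez("pics/w1.npz",p=p,d=d,K=c["intrinsics"],R=c["R"],t=c["t"])
p,d,W=world("w1")
hsv=cv2.cvtColor(p,cv2.COLOR_BGR2HSV)
m=(hsv[...,0]>12)&(hsv[...,0]<28)&(hsv[...,1]>110)&(d>0)&(W[...,2]>.075)&(W[...,2]<.1)
X=W[m];print(len(X),X.mean(0),cv2.minAreaRect((X[:,:2]*1000).astype(np.float32)),np.percentile(X[:,2],[50,98]))
delta(s,[.631,-.097,.061],goal(np.radians(6.5),1))
```

```text
[ 0.63121836 -0.09715736  0.19953581] [-1.70702387e-01  4.39740803e-01  1.45845647e+00 -5.73807825e-05
  1.24380132e+00 -2.84534549e-01] [0.33343522 0.26206937 0.14730428]
3627 [ 0.63041924 -0.09279431  0.08821007] ((631.0811157226562, -97.35636901855469), (19.719924926757812, 119.9382553100586), 6.764786720275879) [0.08887928 0.09103243]
shift mm [ 1.385e+02 -1.000e-01 -2.000e-01] turn [ 0.0004 -0.0001  0.0004] deg 0.0
```

View pics/w1.png

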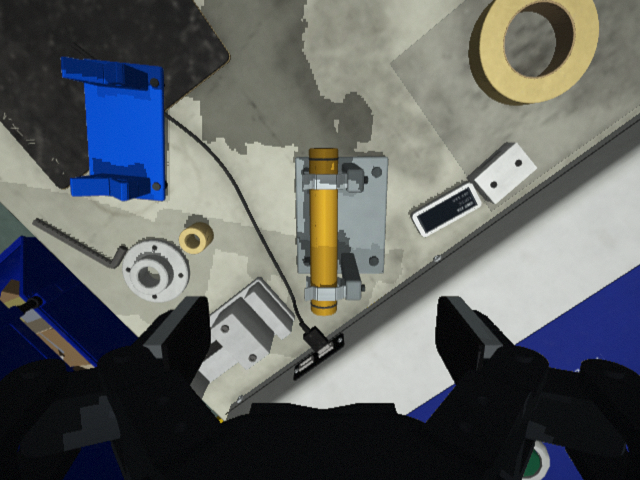

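The wrist view confirms the tube at (323,230), with its centre at (0.631, −0.097) and a yaw of 6.7°. Descending.

Emit:
play_rows([
  [15,0,0,0,0,0,-1],
  [40,0,0,0,0,0,-1],
  [70,0,0,0,0,0,-1],
  [100,0,0,0,0,0,-1],
  [122,0,0,0,0,0,-1],
  [134,0,0,0,0,0,-1],
  [138,0,0,0,0,0,-1],
  [138,0,0,0,0,0,-1],
])

```text
time: 3.25
tool_pos: [0.631, -0.0961, 0.0621]
tool_rot: [1.124, 1.262, -1.124]
force: [0.0, 0.3, 0.2]
finger_gap: 1.003
```

Emit:
play_rows([
  [0,0,0,0,0,0,0],
  [0,0,0,0,0,0,0.3],
  [0,0,0,0,0,0,0.3],
  [0,0,0,0,0,0,0.6],
  [0,0,0,0,0,0,1],
  [0,0,0,0,0,0,1],
  [0,0,0,0,0,0,1],
  [0,0,0,0,0,0,1],
  [0,0,0,0,0,0,1],
  [0,0,0,0,0,0,1],
])

```text
time: 4.25
tool_pos: [0.6313, -0.0962, 0.0624]
tool_rot: [1.124, 1.261, -1.124]
force: [0.9, 0.0, 3.2]
finger_gap: 0.21
```

Run:
```python
from h import *
from cell import manip
s=manip.state();print(s["tool_pos"],s["finger_gap"],s["force"],s["torque"])
p,d=manip.camera("scene");cv2.imwrite("pics/s2.png",cv2.resize(p[100:320,200:460],None,fx=2.7,fy=2.7))
```

```text
[ 0.63131644 -0.09616681  0.06236583] 0.21015443988385935 [0.89012233 0.01951592 3.24293531] [ 0.03037538 -0.0931069   0.01198685]
```

View pics/s2.png

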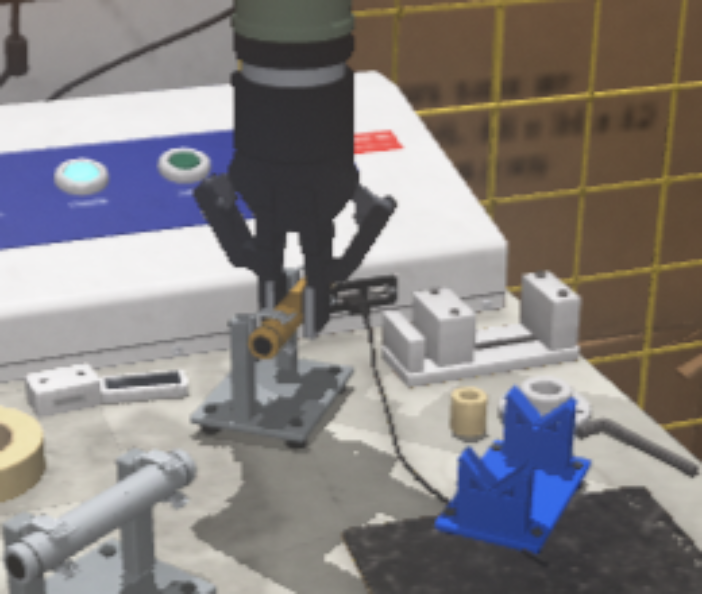

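The fingers straddle the tube mid-span (around (290,310) in the crop) and have stopped at a 0.21 gap, so it is gripped. Pulling along tool −y.

Emit:
play_rows([
  [0,-4,0,0,0,0,1],
  [0,-9,0,0,0,0,1],
  [0,-14,0,0,0,0,1],
  [0,-19,0,0,0,0,1],
  [0,-25,0,0,0,0,1],
  [0,-31,0,0,0,0,1],
  [0,-38,0,0,0,0,1],
  [0,-44,0,0,0,0,1],
  [0,-48,0,0,0,0,1],
  [0,-50,0,0,0,0,1],
  [0,-50,0,0,0,0,1],
])

```text
time: 5.4
tool_pos: [0.5815, -0.102, 0.0624]
tool_rot: [1.125, 1.261, -1.124]
force: [-0.6, 0.4, -2.7]
finger_gap: 0.21
```

Run:
```python
from h import *
from cell import manip
s=manip.state();print(s["tool_pos"],s["finger_gap"],s["force"])
p,d=manip.camera("scene");c=manip.get_calibration("scene");cv2.imwrite("pics/s3.png",cv2.resize(p[100:320,200:460],None,fx=2.7,fy=2.7))
np.savez("pics/s3.npz",p=p,d=d,K=c["intrinsics"],R=c["R"],t=c["t"])
c=manip.get_calibration("wrist");p,d=manip.camera("wrist")
cv2.imwrite("pics/w3.png",p);np.savez("pics/w3.npz",p=p,d=d,K=c["intrinsics"],R=c["R"],t=c["t"])
for n in("s3","w3"):
    p,d,W=world(n)
    hsv=cv2.cvtColor(p,cv2.COLOR_BGR2HSV)
    m=(hsv[...,0]>12)&(hsv[...,0]<28)&(hsv[...,1]>110)&(d>0)&(W[...,2]>.06)&(W[...,2]<.11)&(abs(W[...,0]-.58)<.05)&(abs(W[...,1]+.1)<.1)
    X=W[m];print(n,len(X));
    if len(X): print(X.mean(0),cv2.minAreaRect((X[:,:2]*1000).astype(np.float32)),np.percentile(X[:,2],[50,98]),X[X[:,1]>-.06][:,2].mean(),X[X[:,1]<-.13][:,2].mean())
```

```text
[ 0.5814675  -0.10196582  0.06241729] 0.209654801078679 [-0.58642863  0.38319495 -2.73211355]
s3 203
[ 0.57518049 -0.07530024  0.08762673] ((578.384033203125, -90.74208068847656), (17.42826271057129, 96.92581939697266), 5.954667568206787) [0.08879588 0.0993384 ] 0.08522100246888889 0.08958071369870729
w3 13283
[ 0.5788044  -0.08405649  0.08796103] ((579.4588012695312, -89.30209350585938), (19.932022094726562, 92.27515411376953), 6.692977428436279) [0.08863078 0.09061891] 0.08787183039516586 0.0864795419598691
```

View pics/s3.png

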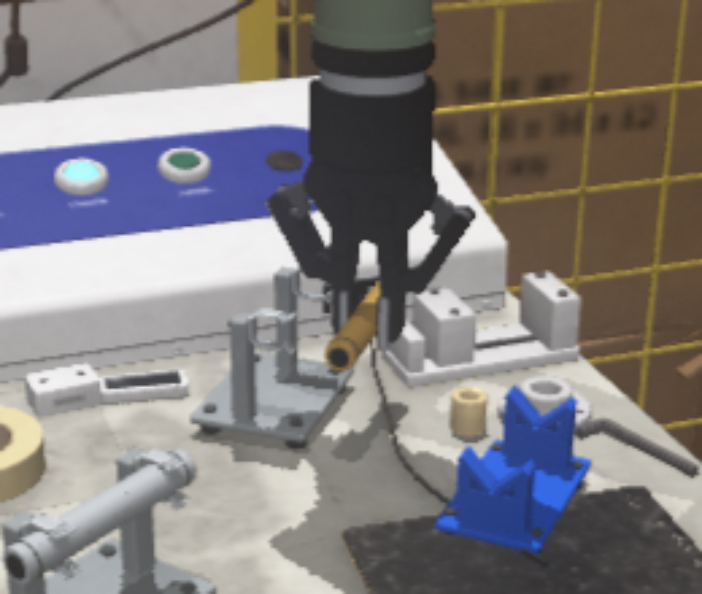

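View pics/w3.png

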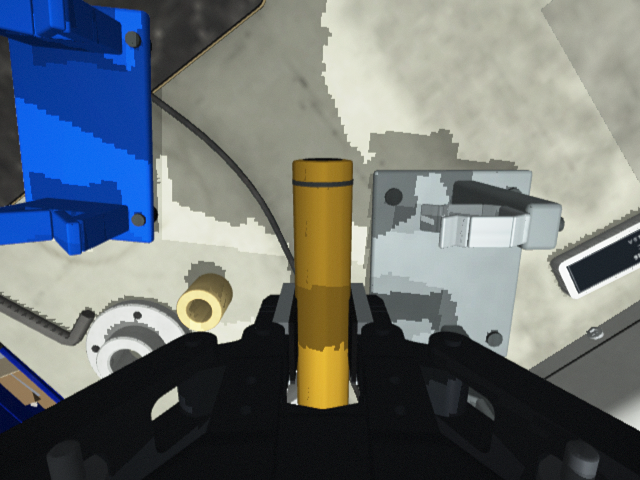

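The tube is out and level (end at (323,170) in the wrist view, top at z≈0.090), and its clips are empty. Next I check the cradle pose from the wrist image and compute the transfer.

Run:
```python
from h import *
from cell import manip
s=manip.state()
p,d,W=world("w1")
hsv=cv2.cvtColor(p,cv2.COLOR_BGR2HSV)
b=(hsv[...,0]>100)&(hsv[...,0]<130)&(hsv[...,1]>130)&(d>0)&(abs(W[...,0]-.458)<.07)&(abs(W[...,1]+.045)<.09)
X=W[b]
for lo,hi in((.0,.025),(.053,.065)):
    q=X[(X[:,2]>lo)&(X[:,2]<hi)];print(len(q),cv2.minAreaRect((q[:,:2]*1000).astype(np.float32)))
g=goal(np.radians(1.3))
delta(s,[s["tool_pos"][0],s["tool_pos"][1],.13],Ro.from_rotvec(s["tool_rot"]))
delta(s,[.458,-.044,.13],g)
```

```text
7945 ((446.6944885253906, -44.93283462524414), (86.87438201904297, 111.32878112792969), 1.4361093044281006)
1149 ((457.84912109375, -45.63316345214844), (42.97950744628906, 97.17645263671875), 0.9731911420822144)
shift mm [-67.6   0.1   0. ] turn [0. 0. 0.] deg 0.0
shift mm [ -67.8 -116.4  -71.8] turn [ 0.0923  0.     -0.0012] deg 5.3
```

Emit:
play_rows([
  [-10,0,0,0,0,0,1],
  [-30,0,0,0,0,0,1],
  [-50,-8,-5,0,0,0,1],
  [-62,-24,-15,0.02,0,0,1],
  [-68,-44,-27,0.04,0,0,1],
  [-68,-64,-39,0.055,0,0,1],
  [-68,-84,-52,0.07,0,0,1],
  [-68,-100,-62,0.085,0,0,1],
  [-68,-111,-68,0.092,0,-0.001,1],
  [-68,-116,-72,0.092,0,-0.001,1],
  [-68,-116,-72,0.092,0,-0.001,1],
])

```text
time: 6.6
tool_pos: [0.4584, -0.0435, 0.1307]
tool_rot: [1.192, 1.219, -1.191]
force: [0.3, 0.3, -2.6]
finger_gap: 0.214
```

Run:
```python
from h import *
from cell import manip
s=manip.state();print(s["tool_pos"],s["finger_gap"],s["force"])
for n in("scene","wrist","top"):
    c=manip.get_calibration(n);p,d=manip.camera(n)
    cv2.imwrite(f"pics/{n}4.png",p);np.savez(f"pics/{n}4.npz",p=p,d=d,K=c["intrinsics"],R=c["R"],t=c["t"])
    p,d,W=world(n+"4")
    hsv=cv2.cvtColor(p,cv2.COLOR_BGR2HSV)
    m=(hsv[...,0]>12)&(hsv[...,0]<28)&(hsv[...,1]>110)&(d>0)&(W[...,2]>.12)&(W[...,2]<.18)&(abs(W[...,0]-.458)<.03)&(abs(W[...,1]+.045)<.075)
    X=W[m];print(n,len(X))
    if len(X)>5: print(cv2.minAreaRect((X[:,:2]*1000).astype(np.float32)),X[:,1].max(),X[:,1].min(),np.percentile(X[:,2],98))
delta(s,[.458,-.044,.0375],goal(np.radians(1.2)))
```

```text
[ 0.45843207 -0.04353231  0.13070133] 0.214394248806373 [ 0.27158149  0.28062201 -2.5829826 ]
scene 291
((456.4765930175781, -34.9748649597168), (19.16928482055664, 104.35550689697266), 1.697271466255188) 0.017101836646796275 -0.08693124842150717 0.1595937601975152
wrist 13188
((458.0199279785156, -31.236042022705078), (19.88097381591797, 92.8595962524414), 1.3038488626480103) 0.015307193267355556 -0.07756204604732886 0.15888156803883752
top 57
((457.8434753417969, 10.186705589294434), (16.354183197021484, 9.013946533203125), 0.7514184713363647) 0.014777914739610576 0.0057873564218126426 0.15919903248391806
shift mm [93.2 -0.6  0.4] turn [ 0.0025  0.0002 -0.0012] deg 0.2
```

View pics/scene4.png

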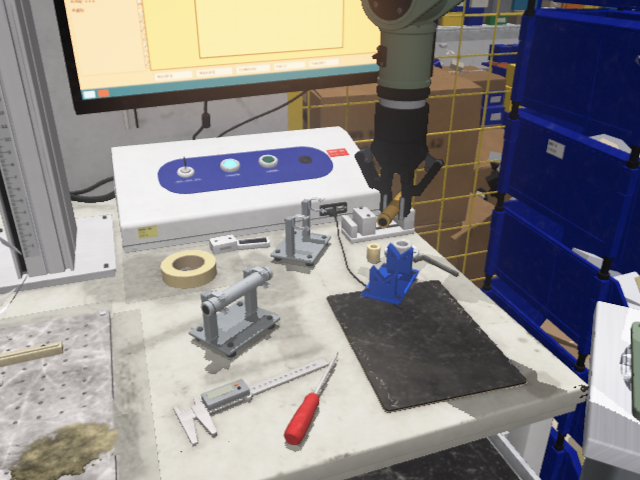

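The tube is held directly above the cradle (around (392,210) in the scene view), with its axis at (0.458, −0.045, 0.149). Lowering.

Emit:
play_rows([
  [12,0,0,0,0,0,1],
  [32,0,0,0,0,0,1],
  [54,0,0,0,0,0,1],
  [72,0,0,0,0,0,1],
  [82,0,0,0,0,0,1],
  [87,0,0,0,0,0,1],
  [89,0,0,0,0,0,1],
  [91,0,0,0,0,0,1],
  [92,0,0,0,0,0,1],
  [92,0,0,0,0,0,1],
])

```text
time: 7.75
tool_pos: [0.4602, -0.0441, 0.0403]
tool_rot: [1.193, 1.217, -1.19]
force: [-4.2, 0.6, 9.9]
finger_gap: 0.211
```

Contact at about 12 N, leaning on the +x face (the tool drifted 2 mm to +x). I'll shift back and settle.

Emit:
play_rows([
  [-1,-1,0,0,0,0,1],
  [-1,-2,0,0,0,0,1],
  [0,-3,0,0,0,0,1],
  [1,-3,0,0,0,0,1],
  [2,-3,0,0,0,0,1],
  [2,-3,0,0,0,0,1],
])

```text
time: 8.35
tool_pos: [0.4577, -0.0442, 0.0383]
tool_rot: [1.194, 1.216, -1.19]
force: [0.2, 0.2, 0.6]
finger_gap: 0.214
```

Run:
```python
from h import *
from cell import manip
s=manip.state();print(s["tool_pos"],s["finger_gap"],s["force"],s["torque"])
for n in("scene","wrist"):
    c=manip.get_calibration(n);p,d=manip.camera(n)
    cv2.imwrite(f"pics/{n}5.png",p);np.savez(f"pics/{n}5.npz",p=p,d=d,K=c["intrinsics"],R=c["R"],t=c["t"])
    p,d,W=world(n+"5")
    hsv=cv2.cvtColor(p,cv2.COLOR_BGR2HSV)
    m=(hsv[...,0]>12)&(hsv[...,0]<28)&(hsv[...,1]>110)&(d>0)&(W[...,2]>.045)&(W[...,2]<.09)&(abs(W[...,0]-.458)<.03)&(abs(W[...,1]+.045)<.075)
    X=W[m];print(n,len(X),cv2.minAreaRect((X[:,:2]*1000).astype(np.float32)),X[:,1].max(),np.percentile(X[:,2],98))
p=cv2.imread("pics/scene5.png");cv2.imwrite("pics/s5z.png",cv2.resize(p[200:310,340:460],None,fx=5,fy=5,interpolation=cv2.INTER_CUBIC))
```

```text
[ 0.45771865 -0.04422143  0.03830611] 0.2138923194272214 [0.22659313 0.16671556 0.62362513] [ 0.04450138 -0.06880884 -0.05520326]
scene 303 ((455.1614990234375, -32.82880401611328), (96.1186294555664, 17.566829681396484), 89.97855377197266) 0.015231463352206208 0.07725062468269699
wrist 13262 ((456.59002685546875, -31.664169311523438), (19.88294219970703, 92.73621368408203), 1.3534067869186401) 0.014815047910256132 0.06664787019980635
```

View pics/s5z.png

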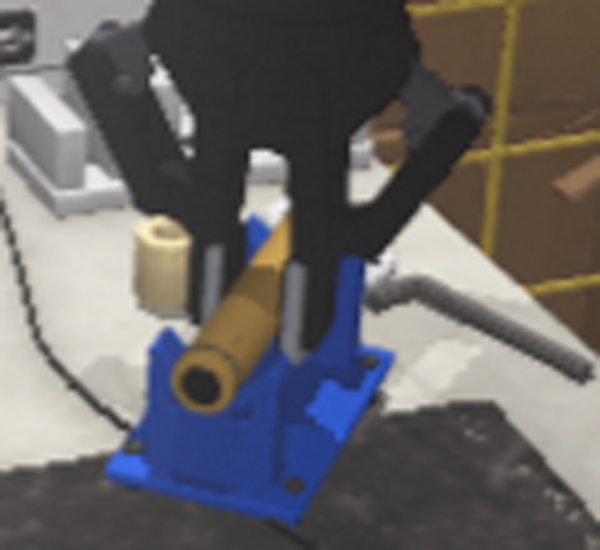

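View pics/wrist5.png

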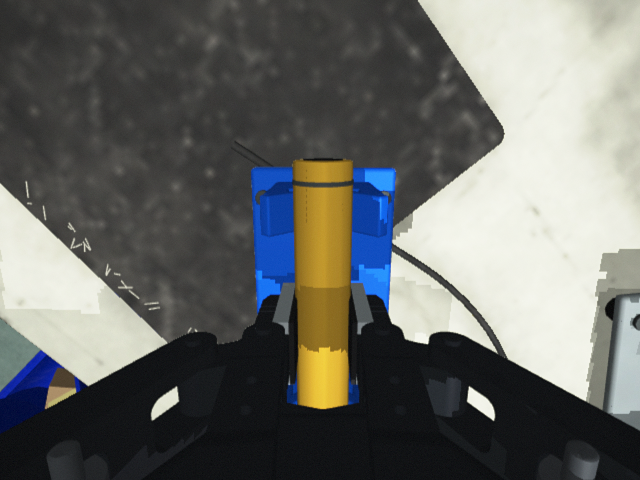

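The tube (end at (323,170) in the wrist view) sits in the Vs, about 1 mm high and nearly unloaded. I'll ease it down 1 mm and open gently.

Emit:
play_rows([
  [1,0,0,0,0,0,1],
  [1,0,0,0,0,0,1],
  [1,0,0,0,0,0,0.5],
  [1,0,0,0,0,0,0.45],
  [1,0,0,0,0,0,0.3],
  [1,0,0,0,0,0,0],
  [1,0,0,0,0,0,-0.4],
  [1,0,0,0,0,0,-0.4],
  [1,0,0,0,0,0,-0.4],
])

```text
time: 9.35
tool_pos: [0.4577, -0.0442, 0.0373]
tool_rot: [1.194, 1.216, -1.19]
force: [-0.6, 0.3, -0.7]
finger_gap: 0.699
```

Emit:
play_rows([
  [-5,0,0,0,0,0,-0.4],
  [-15,0,0,0,0,0,-0.4],
  [-30,0,0,0,0,0,-0.4],
  [-55,0,0,0,0,0,-0.4],
  [-85,0,0,0,0,0,-0.4],
  [-115,0,0,0,0,0,-0.4],
  [-140,0,0,0,0,0,-0.4],
  [-155,0,0,0,0,0,-0.4],
  [-160,0,0,0,0,0,-0.4],
  [-160,0,0,0,0,0,-0.4],
])

```text
time: 10.35
tool_pos: [0.4572, -0.0442, 0.1982]
tool_rot: [1.195, 1.215, -1.188]
force: [-0.8, 0.8, -0.6]
finger_gap: 0.7
```

Run:
```python
from h import *
from cell import manip
s=manip.state();print(s["time"],s["tool_pos"],s["finger_gap"],s["force"])
for n in("scene","wrist"):
    c=manip.get_calibration(n);p,d=manip.camera(n)
    cv2.imwrite(f"pics/{n}6.png",p);np.savez(f"pics/{n}6.npz",p=p,d=d,K=c["intrinsics"],R=c["R"],t=c["t"])
    p,d,W=world(n+"6")
    hsv=cv2.cvtColor(p,cv2.COLOR_BGR2HSV)
    m=(hsv[...,0]>12)&(hsv[...,0]<28)&(hsv[...,1]>110)&(d>0)&(W[...,2]>.045)&(W[...,2]<.09)&(abs(W[...,0]-.458)<.03)&(abs(W[...,1]+.045)<.075)
    X=W[m];print(n,len(X),cv2.minAreaRect((X[:,:2]*1000).astype(np.float32)),np.percentile(X[:,2],98),[np.percentile(X[k][:,2],95).round(4) for k in (X[:,1]>-.0,X[:,1]<-.08)])
```

```text
10.35 [ 0.45721692 -0.04415819  0.19817529] 0.6995851460169338 [-0.81956386  0.76381554 -0.55164345]
scene 455 ((455.7510681152344, -45.299346923828125), (121.92489624023438, 17.0012264251709), 89.97013092041016) 0.06683976180690535 [np.float64(0.0664), np.float64(0.0668)]
wrist 3765 ((457.27337646484375, -45.356475830078125), (19.16435432434082, 119.5583267211914), 0.897808313369751) 0.06654704077108432 [np.float64(0.0661), np.float64(0.0662)]
```

View pics/scene6.png

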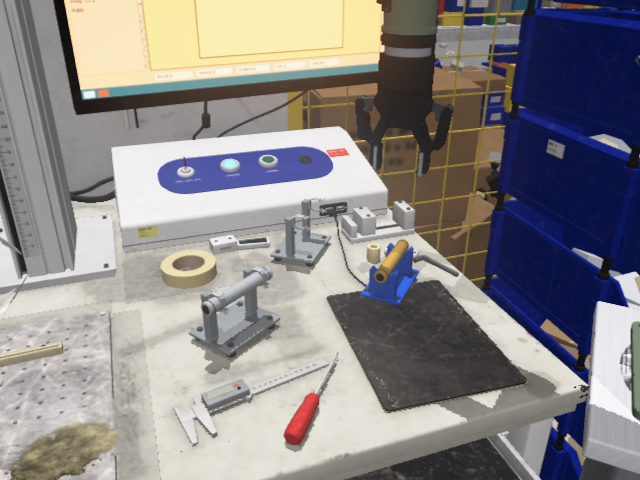

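View pics/wrist6.png

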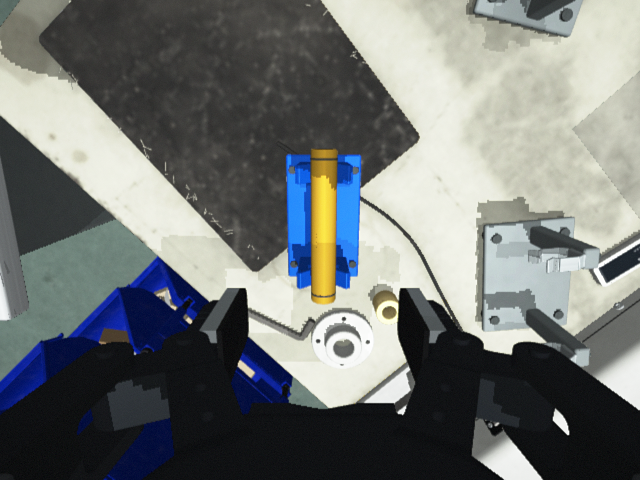

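The brass tube lies level and centred in both Vs (scene (393,262), wrist (323,228)). The gripper is clear, and the steel tube at (238,288) hasn't moved.

```bash
python3 -c "
from cell import manip
print(manip.hand_in())"
```

```text
the job is handed in; nothing more can be done
None
```

I gripped the brass tube mid-span and pulled it 50 mm straight out of its clips. I then laid it in the blue V-cradle, let go and backed off about 16 cm above it. I handed the job in after roughly 10.5 s of the 35 s; the hand-in gives no verdict.

- **Brass tube:** in the last wrist picture its centre was at about (0.457, −0.045) m. The cradle centre measured 0.458, −0.045 m, so it is within about 1 mm. Its axis was within 1° of the cradle's.
- **Level:** the tops of the two ends agreed to about 0.4 mm. They stood at z of about 0.066 m, where 0.065 m would be fully seated; the 1 mm is within the camera's accuracy.
- **Steel tube:** it looked unmoved in the last picture; I did not re-measure its position.
- **Lowering:** the tube first touched the V face on the far (+x) side with about 12 N, because the tool had drifted 2 mm to +x. I shifted it back 3 mm, the force dropped to nearly zero, and I released it there.

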